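# Push the chocolate spanner under the spring clip of the painting board

## Robot

A 7-joint arm with a two-finger parallel gripper is mounted at the origin on the work surface; the furniture and walls round the work are solid. World frame = base frame: x ahead of the robot, y to its left, z up, the work surface at z = 0. Lengths are in m, angles in rad, forces in N, time in s.
With the tool pointing down it reaches from about 0.4 to 0.85 m from the base axis. Payload 4.5 kg.
Tool frame: the origin (TCP) lies at the very end of the fingers, on their centre line; the grasp point (between the pads) lies 19 mm behind it; z points along the fingers, y is the line along which they close (so a half turn about z gives the same grasp; the last joint's range is limited). The gripper opens to 88 mm and grips with 3 to 60 N. Pads are 18 mm wide; open, the fingers measure 123 mm over their backs; the gripper's body (75 mm by 187 mm) begins 45 mm behind the grasp point.
Start: joints at [1.304, 0.689, -0.195, 1.565, 0.157, 0.902, -0.215], TCP at [0.185, -0.597, 0.239] pointing down, gripper open.
Joint ranges: [-3.01, 3.01], [-0.46, 2.08], [-1.47, 1.51], [0.13, 2.56], [-1, 4.14], [0.04, 2.09], [-2.66, 2.66]. Speed limits (rad/s): [2.57, 2.57, 3.14, 3.14, 3.14, 3.14, 3.14].

## Interface

Orientations are given as a unit quaternion [x, y, z, w].
In Python, from plant import r, optics gives the robot as it stands.
- The arm moves only by the tool servo_tool, never from a script. Its arguments are lists of equal length, an entry for each row: "translation": the shift along the tool's x, y, z in m, a list of three; "turn": the turn, a rotation vector about the tool's x, y, z in rad, a list of three. In form: {"translation": [[dx, dy, dz], ...], "turn": [[rx, ry, rz], ...]}. A call has 1 to 10 rows; each row shifts and turns the commanded pose from where the row before left it, along the tool's axes as they then stand; what a row does not reach is not made up. A row lasts 1/8 s, in which the tool goes at most 62.5 mm and 10.7 degrees, less where a joint would pass 70% of its speed; a pose out of reach is approached as far as the arm can. A call is refused whole if a number of a shift passes 0.0625 or a number of a turn 0.188, either way. A call with a gripper value outside its range is refused whole. "grip" is the opening, from 0 (shut) to 1 (fully open), set as the call begins (left out, the last holds). The fingers move at their own pace and stop on an object; "grip_force" is the grip in N (left out, the last holds). Time passes only in rows, so rows that do not move let the fingers close. It gives the time, the measured TCP pose, the force, the opening and the grip force at its end, in the units of the state.
- r.get_state(): the state, without advancing time (a new reading comes with each control period).
- optics.snapshot(name): name is "scene" or "side" or "wrist"; returns a dict with "img" (400x640x3 uint8, red, green, blue), "z_map" (400x640 float32, m along the optical axis (not along the pixel's ray), 0 where there is no reading), "mtx" (3x3 intrinsics, pixels), "k1" (the pictures are not rectified: a ray, as slopes to the right and down, at radius r is drawn at 1 + k1 r^2 times it, then the intrinsics apply), "R" (3x3) and "t" (3): a world point X has camera coordinates R X + t. Camera axes: x right, y down, z forward; pixel columns grow to the right and rows downward; lengths in m; the calibration is good to about 2 mm. A picture is of the moment at which its call begins.
- r.finish_job(): hands the job in; it is judged then, once.
The state is a dict: "clock": time; "q": joint angles; "qd": joint speeds; "joint_torque": joint torques, N m; "tool_pos": TCP position; "eef_rot": TCP orientation; "contact_force": force on the tool from outside, world axes, zero at the start; "moment": the same for the moment, N m; "opening": opening from 0.0 (shut) to 1.0 (fully open); "finger_force": force on a finger pad.
Only numpy, scipy, OpenCV 4.12 (cv2) and the standard library are available. Lean on these libraries where they do the work, as an engineer would, in place of code of your own. Each camera call takes 0.05 s, during which the arm holds its last target. There are 200 camera calls.

## Task

Load the chocolate spanner on the white clip board for painting: press the red thumb plate down with one fingertip and keep it held down while the other fingertip pushes the spanner along between the rails, beneath the raised clip foot, fully home against the steel end stop. Then let the clip close on the spanner and move clear. Only push the spanner, never lift it, and leave the colour pots and the nozzle alone.

Things in the scene. Friction and masses are not known exactly. Their poses are not given: they have to be found in the camera images.
- clip_board: fixed white board, deck 10 mm above worktop. Origin: on the worktop, channel centre line, under the clip foot; x = push direction to the end stop, the thumb plate is on its -y side. Deck x -170 to 42, y -36 to 36 mm. Two steel rails 7 mm high, 33 mm apart inside, from x -76 to 24 mm, flared mouth to x -86; behind that the deck is open
- clip (a joint): turn of the sprung clip on its pin (along board x, at y -29 mm, 30 mm above the worktop), rad. 0 = rest, foot 2 mm above deck, way shut; grows as the thumb plate is pressed and the foot rises; about 0.25 = foot on the 10 mm spanner; from 0.36 the spanner passes; stop 0.52. Spring returns it to 0: 2 N at the plate's middle at first, 6 to 8 N at 0.45
- thumb_plate (a point): middle of the red top face of the thumb plate, 130 mm along board x (-177 to -47 mm), 24 wide, middle line at board y -66 mm; at rest level, 27.5 mm above the worktop. Pressed it slopes down outward: a 14 mm thick finger on its middle bears with its inner edge and gives 0.36 with its tip 7 mm above the deck, 0.44 at 5 mm. A fingertip can slide along it
- foot (a point): underside of the clip's black rubber foot, 26 mm long along board x (-13 to +13 mm), 7 mm wide, at board y 4 mm; 12 mm above the worktop at rest
- stop_face (a point): foot of the steel end stop's face, on the deck and the channel centre line, at board x +24 mm; the spanner is home when its leading end touches this face
- spanner: loose flat dark chocolate spanner on the deck, 102 mm long, 28 wide, 10 thick, about 60 g; origin at the centre of its underside, own y axis along its length. At the start its leading end is between the rails short of the foot, its trailing end on the open deck. Home: origin at board x -27 mm, trailing end at board x -78 mm
- pot_red: colour pot with red band and black lid, 44 mm across, 62 mm high; origin under its centre; leave alone
- pot_gold: colour pot with gold band, same size; leave alone
- pot_white: colour pot with white band, same size; leave alone
- nozzle: white piping nozzle cone, 34 mm across, 38 mm high; origin under its centre; leave alone
- hose (a point): where the white air hose, about 25 mm thick, meets the worktop; from here it hangs straight up to the ceiling and does not give way: keep the arm off it. It never moves; the work is on its right (-y) side
Not all that is in view belongs to the job. There is more than one size of the clip_board; the job needs the larger. Leave any green look-alike of the spanner alone.

How it is judged:
On the way, in this order (a step that is already met when the one before it is completed fails the run):
1. the thumb plate is held down by a finger, the foot raised, with the spanner still short of it (value of joint clip above 0.36 rad and contact force between the fingers and clip_board above 0.5 N and x of spanner in the frame of clip_board below -0.045 m), for 0.1 s.
2. with the thumb plate still held down by a finger, the spanner is home against the end stop (within 5 mm) (value of joint clip above 0.33 rad and contact force between the fingers and clip_board above 0.5 N and x of spanner in the frame of clip_board above -0.032 m), for 0.1 s.
At the end, for the whole second after the job is handed in: the clip's foot rests on the spanner (clip reading 0.2 to 0.33), the spanner lies flat between the rails with its leading end within 6 mm of the end stop, at rest (value of joint clip between 0.2 and 0.33 rad and contact force between spanner and clip_board above 1 N and x of spanner in the frame of clip_board between -0.033 and -0.022 m and y of spanner in the frame of clip_board between -0.008 and 0.008 m and angle between spanner's own z axis and vertical below 0.1 rad and linear speed of spanner below 0.01 m/s); the robot touches nothing.
It fails at once if the spanner is lifted (15 mm off the deck) or tipped up (height (world z) of spanner above 0.025 m or angle between spanner's own z axis and vertical above 0.3 rad).
It fails at once if a colour pot or the nozzle is moved by more than 20 mm (distance of any of pot_red, pot_gold, pot_white, nozzle from where it was at the start of the episode above 0.02 m).
It also fails if it takes over 43 s, if anything falls off the work surface, if the arm or the gripper's body presses on something with over 40 N, if the wrist force passes 120 N, or if a joint passes its speed limit or range.

## Working session

There is one attempt and no reset: what is moved stays moved. The work goes in short steps, Python scripts to look and compute and a tool call to move; the robot and the scene stay as the last step left them, time stands still between calls to the robot, and variables do not carry over. Pictures are saved under pics/ and viewed, at most 12 in all, crops included, and the job is handed in when it is done.

Besides the shell and the picture viewer there is one more tool, called after "Emit:" as a command line: name --argument value ..., lists and objects as JSON in quotes. servo_tool: Moves the arm, as the interface text tells. Its arguments: {"type":"object","properties":{"translation":{"type":"array"},"turn":{"type":"array"},"grip":{"type":"number"},"grip_force":{"type":"number"}},"required":["translation","turn"]}

```bash
mkdir -p pics
cat > h.py <<'E'
from plant import r, optics
import numpy as np, cv2, pickle
def snap(n,f):
    s=optics.snapshot(n); cv2.imwrite(f'pics/{f}.png',s['img'][:,:,::-1]); pickle.dump(s,open(f'pics/{f}.pkl','wb')); return s
def load(f): return pickle.load(open(f'pics/{f}.pkl','rb'))
def ray(s,u,v):
    K=s['mtx']; p=cv2.undistortPoints(np.array([[[u,v]]],float),K,np.array([s['k1'],0,0,0.])).ravel()
    d=s['R'].T@np.array([p[0],p[1],1]); o=-s['R'].T@s['t']; return o,d
def atz(s,u,v,z):
    o,d=ray(s,u,v); return o+d*(z-o[2])/d[2]
def dep(s,u,v):
    o,d=ray(s,u,v); return o+d*float(s['z_map'][int(round(v)),int(round(u))])
def proj(s,X):
    X=np.atleast_2d(X); p,_=cv2.projectPoints(X.astype(float),cv2.Rodrigues(s['R'])[0],s['t'],s['mtx'],np.array([s['k1'],0,0,0.])); return p[:,0]
E
python3 - <<'E'
from h import *
st=r.get_state(); print(st)
a=snap('scene','s0')
b=snap('side','d0'); c=snap('wrist','w0')
for s in(a,b,c): print(s['k1'],-s['R'].T@s['t'], s['R'][2])
E
```

```text
{'clock': 0.0, 'q': array([ 1.30379009,  0.68996494, -0.19451892,  1.56631309,  0.15728629,
        0.90248841, -0.21510283]), 'qd': array([ 8.73208725e-04, -3.93568164e-04,  2.11566661e-04,  1.91116210e-03,
       -6.21791654e-04,  9.92789626e-04,  2.29684780e-05]), 'joint_torque': array([ 1.42167801e-04, -5.27565086e+01, -1.26663510e+00, -1.53430867e+01,
       -5.25820325e-02,  6.41563922e-03,  1.41136693e-04]), 'tool_pos': array([ 0.18495932, -0.59636284,  0.23793027]), 'eef_rot': array([ 9.88704888e-01,  1.49872774e-01, -1.90293221e-04, -8.71343707e-04]), 'contact_force': array([-1.50930587,  0.47040759, -0.68897108]), 'moment': array([-0.06934559, -0.00127677,  0.00941199]), 'finger_force': 0.0, 'opening': 0.9976176031127313}
-0.07777400428321933 [ 0.26797934 -0.7436247   0.72139102] [ 0.34079457  0.55500114 -0.75883648]
0.005165702660831141 [ 0.39927327 -0.97147739  0.42844264] [ 0.2136058   0.86690178 -0.45039301]
-0.04015423887332458 [ 0.2525942  -0.57630297  0.38495225] [-0.26096798 -0.07960419 -0.96205971]
```

View pics/s0.png

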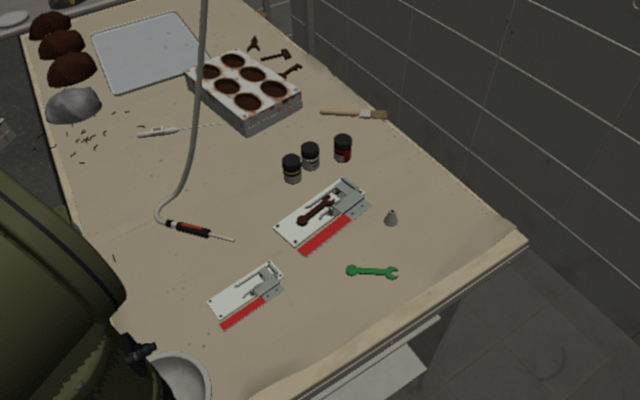

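View pics/d0.png

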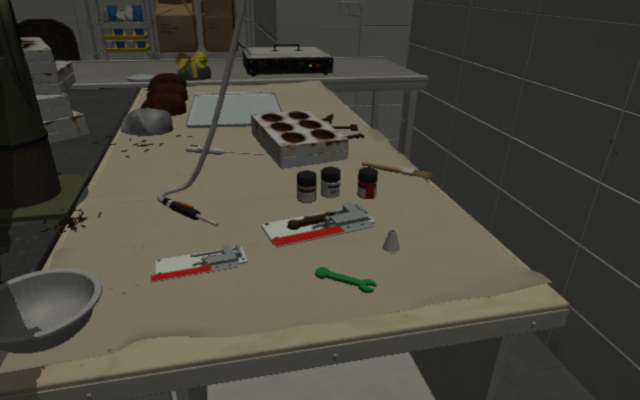

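The scene picture shows the large board at about (320,215) with the dark spanner at (317,210). The small board is at (247,293) and the green spanner at (372,271). The pots are at (291,168), (310,156) and (343,148), and the nozzle at (391,217). In the side picture the large board is at (318,222). Candidates for the board are large (320,215) or small (247,293), so I take the large one. Candidates for the spanner are dark (317,210) or green (372,271), so I take the dark one. Next are close crops of both.

Run:
```python
from h import *
a=load('s0');b=load('d0')
def crop(s,x,y,w,h,k,f): cv2.imwrite(f,cv2.convertScaleAbs(cv2.resize(s['img'][y:y+h,x:x+w,::-1],None,fx=k,fy=k,interpolation=cv2.INTER_CUBIC),alpha=1.3))
crop(a,265,170,110,90,6.5,'pics/s0c.png'); crop(b,255,195,130,55,6,'pics/d0c.png')
for u,v in[(310,235),(275,225),(345,185),(291,158),(310,145),(343,137),(391,210),(160,215)]: print(u,v,dep(a,u,v).round(4))
```

```text
310 235 [ 0.5251 -0.278   0.0071]
275 225 [ 0.4771 -0.2164  0.0082]
345 185 [ 0.6492 -0.2236  0.0355]
291 158 [ 0.5828 -0.1078  0.0595]
310 145 [ 0.6396 -0.0964  0.0615]
343 137 [ 0.7166 -0.1172  0.0635]
391 210 [ 0.6893 -0.3329  0.0335]
160 215 [ 0.2809 -0.0448 -0.0019]
```

View pics/s0c.png

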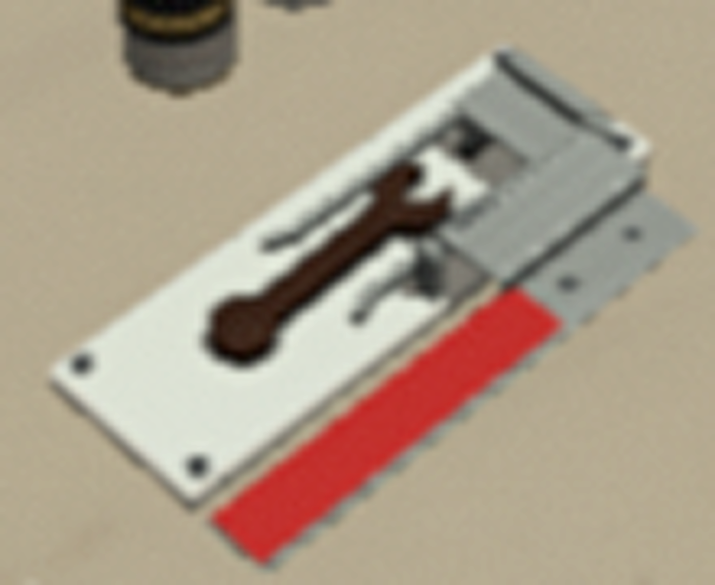

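View pics/d0c.png

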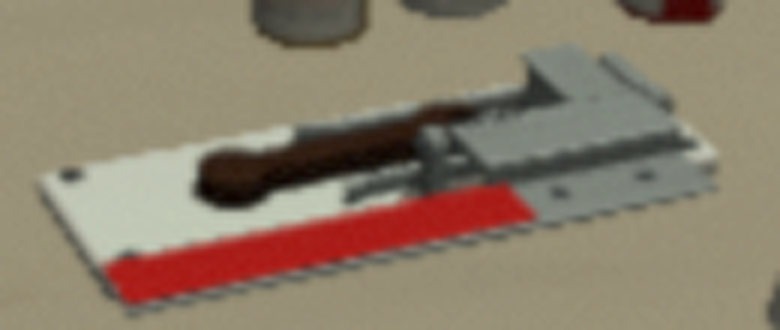

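Crop of the scene picture: deck corners at (52,370), (192,498), (500,48). Red plate corners at (212,518), (265,562), (517,288), (562,325). Spanner from trailing ring (240,330) to jaw (425,190). The side crop shows the same plate corners at (105,262), (130,305), (510,183), (537,215). This is the large board with the brown spanner, so the choice holds.

Run:
```python
from h import *
from scipy.optimize import least_squares
a=load('s0');b=load('d0')
A=lambda u,v:((u+.5)/6.5-.5+265,(v+.5)/6.5-.5+170)
B=lambda u,v:((u+.5)/6-.5+255,(v+.5)/6-.5+195)
def tri(p,q):
    o1,d1=ray(a,*p);o2,d2=ray(b,*q)
    t=np.linalg.lstsq(np.c_[d1,-d2],o2-o1,rcond=None)[0]; x=o1+d1*t[0];y=o2+d2*t[1]; return (x+y)/2,np.linalg.norm(x-y)
pl=[(212,518),(265,562),(517,288),(562,325)];ps=[(105,262),(130,305),(510,183),(537,215)]
for p,q in zip(pl,ps):
    x,e=tri(A(*p),B(*q)); print('plate',x.round(4),round(e,4))
x,e=tri(A(52,370),B(40,180)); print('deck',x.round(4),e)
M=[(-.177,-.054,.0275),(-.177,-.078,.0275),(-.047,-.054,.0275),(-.047,-.078,.0275)]
obs=[(a,A(*p),m) for p,m in zip(pl,M)]+[(b,B(*p),m) for p,m in zip(ps,M)]
obs+=[(a,A(52,370),(-.17,.036,.01)),(a,A(192,498),(-.17,-.036,.01)),(a,A(500,48),(.042,.036,.01)),(b,B(40,180),(-.17,.036,.01)),(a,A(648,148),(.042,-.036,.01))]
def W(p,m): c,s=np.cos(p[2]),np.sin(p[2]); m=np.asarray(m); return np.array([p[0]+c*m[0]-s*m[1],p[1]+s*m[0]+c*m[1],m[2]+p[3]])
f=lambda p:np.concatenate([proj(s,W(p,m))[0]-px for s,px,m in obs])
R=least_squares(f,[.62,-.21,.3,0],loss='soft_l1'); print(R.x,f(R.x).reshape(-1,2).round(1).tolist())
p=R.x; np.save('board.npy',p)
def inb(X): c,s=np.cos(p[2]),np.sin(p[2]); d=X[:2]-p[:2]; return np.array([c*d[0]+s*d[1],-s*d[0]+c*d[1]])
for n,u in dict(trailing=(207,340),ring=(240,325),ringR=(265,345),ringL=(215,310),jawL=(412,165),jawR=(450,200),jl=(420,180)).items(): print(n,(inb(atz(a,*A(*u),.02))*1e3).round(1))
# spanner mask
hsv=cv2.cvtColor(a['img'],cv2.COLOR_RGB2HSV); im=a['img'].astype(int)
m=(im.max(2)<85)&(im[:,:,0]-im[:,:,2]>12); m[:190]=0;m[228:]=0;m[:,:292]=0;m[:,336:]=0
P=np.array([inb(atz(a,u,v,.02))*1e3 for v,u in zip(*np.nonzero(m))])
print(len(P),P.min(0),P.max(0)); 
for lo in range(-150,-10,10):
    q=P[(P[:,0]>=lo)&(P[:,0]<lo+10)]
    if len(q):print(lo,q[:,1].min().round(1),q[:,1].max().round(1),len(q))
for n,u,h in(('gold',(291,158),.062),('white',(310,145),.062),('red',(343,137),.062),('noz',(391,210),.038)): print(n,inb(dep(a,*u))*1e3)
```

```text
plate [ 0.4788 -0.3076  0.0287] 0.0005
plate [ 0.4835 -0.329   0.027 ] 0.001
plate [ 0.6057 -0.2842  0.028 ] 0.0008
plate [ 0.6086 -0.3045  0.028 ] 0.0004
deck [ 0.4707 -0.2163  0.0068] 0.0013818667917757622
[ 0.64224035 -0.21769685  0.19511115 -0.00200286] [[-0.4, -0.2], [-0.2, 0.4], [-0.7, -0.9], [0.7, -0.2], [-0.1, 0.8], [0.4, 0.5], [-0.4, 0.1], [1.1, 0.8], [-1.4, 0.0], [-0.1, 0.6], [0.7, -1.6], [-0.9, -0.8], [1.1, -0.5]]
trailing [-129.9    0.5]
ring [-118.3   -2.3]
ringR [-118.1  -13.9]
ringL [-119.9    7.9]
jawL [-31.2   8. ]
jawR [-33.2 -11.9]
jl [-34.    1.4]
239 [-128.02395332  -14.53327783] [-31.25765565  10.39966622]
-130 -13.1 5.9 26
-120 -14.1 7.9 37
-110 -9.2 2.6 23
-100 -8.7 1.7 19
-90 -7.7 2.8 20
-80 -7.6 3.4 19
-70 -7.1 3.0 18
-60 -9.0 4.6 22
-50 -14.5 9.8 37
-40 -14.0 10.4 18
gold [-37.00574204 119.35523113]
white [ 20.96338767 119.51616844]
red [92.44486828 84.152738  ]
noz [  23.78980468 -122.14597445]
```

```bash
cat >> h.py <<'E'
from scipy.spatial.transform import Rotation as Ro
def go(bx,by,z,p=None):
    p=np.load('board.npy') if p is None else p; st=r.get_state()
    c,s=np.cos(p[2]),np.sin(p[2]); T=np.array([p[0]+c*bx-s*by,p[1]+s*bx+c*by,z])
    Rt=Ro.from_matrix(np.array([[c,s,0],[s,-c,0],[0,0,-1]])); R0=Ro.from_quat(st['eef_rot'])
    print('turn',(R0.inv()*Rt).as_rotvec().round(4),'target',T.round(4),'shift after turn',Rt.inv().apply(T-st['tool_pos']).round(4),'before',R0.inv().apply(T-st['tool_pos']).round(4))
E
python3 - <<'E'
from h import *
a=load('s0')
for u,v in[(160,214),(175,196),(190,165),(197,120),(202,60),(206,10)]:
    w=a['z_map'][v-2:v+3,u-4:u+5]; j=np.unravel_index(np.argmin(np.where(w>0,w,9)),w.shape); print(dep(a,u-4+j[1],v-2+j[0]).round(3))
go(-.15,-.034,.20)
E
```

```text
[ 0.277 -0.06   0.016]
[ 0.327 -0.028  0.023]
[ 0.376 -0.05   0.109]
[ 0.412 -0.059  0.215]
[ 0.452 -0.063  0.33 ]
[ 0.473 -0.062  0.413]
turn [-0.0014  0.0002  0.1057] target [ 0.5017 -0.2801  0.2   ] shift after turn [ 0.372  -0.249   0.0381] before [ 0.3962 -0.2083  0.0384]
```

Emit:
servo_tool --translation '[[0.02,-0.015,0],[0.04,-0.026,0],[0.04,-0.026,0],[0.04,-0.026,0],[0.04,-0.026,0],[0.04,-0.026,0],[0.04,-0.026,0],[0.04,-0.026,0],[0.04,-0.026,0],[0.032,-0.026,0.038]]' --turn '[[0,0,0.106],[0,0,0],[0,0,0],[0,0,0],[0,0,0],[0,0,0],[0,0,0],[0,0,0],[0,0,0],[0,0,0]]' --grip 0.57

```text
clock: 1.4
tool_pos: [0.5036, -0.2785, 0.2025]
eef_rot: [0.995, 0.098, 0.003, 0.002]
contact_force: [-0.3, -0.9, -1.0]
opening: 0.571
finger_force: 0.0
```

Emit:
servo_tool --translation '[[0,0,0],[0,0,0],[0,0,0]]' --turn '[[0,0,0],[0,0,0],[0,0,0]]'

```text
clock: 1.78
tool_pos: [0.4992, -0.2808, 0.2014]
eef_rot: [0.995, 0.096, 0.0, 0.001]
contact_force: [-0.7, -0.2, 0.3]
opening: 0.57
finger_force: 0.0
```

Run:
```python
from h import *
go(-.15,-.034,.06); s=r.get_state(); print(s['q'].round(3),s['contact_force'],s['opening'],s['clock'])
a=snap('wrist','w1')
cv2.imwrite('pics/w1b.png',cv2.convertScaleAbs(cv2.resize(a['img'],(800,500),interpolation=cv2.INTER_CUBIC)[:,:,::-1],alpha=1.2))
```

```text
turn [ 0.0016 -0.0002 -0.0031] target [ 0.5017 -0.2801  0.06  ] shift after turn [ 0.0025 -0.0002  0.1414] before [ 0.0025 -0.0004  0.1414]
[ 0.497  0.665 -0.11   1.77   0.106  0.711 -1.05 ] [-0.73625555 -0.20616751  0.27447664] 0.5697689307413955 1.775
```

View pics/w1b.png

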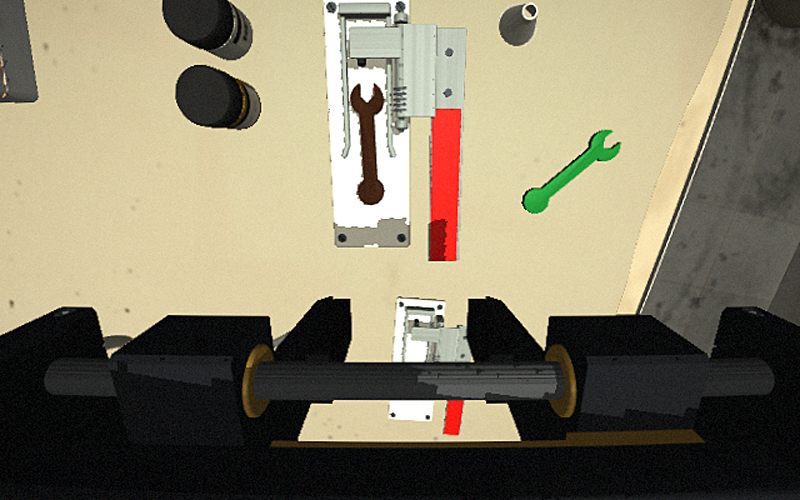

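The wrist view (800 wide) shows the plate corners at (428,261), (457,261), (434,108), (461,109), and the deck's near corners at (335,246) and (410,247). The spanner ring ends at (370,205) and the jaw at (367,84). The finger inner faces are at 350 and 468.

Run:
```python
from h import *
from scipy.optimize import least_squares
w=load('w1');p0=np.load('board.npy')
C=lambda u,v:np.array([(u+.5)/1.25-.5,(v+.5)/1.25-.5])
M=[(-.177,-.054,.0275),(-.177,-.078,.0275),(-.047,-.054,.0275),(-.047,-.078,.0275),(-.17,.036,.01),(-.17,-.036,.01)]
px=[C(*q) for q in[(428,261),(457,261),(434,108),(461,109),(335,246),(410,247)]]
def W(p,m): c,s=np.cos(p[2]),np.sin(p[2]); return np.array([p[0]+c*m[0]-s*m[1],p[1]+s*m[0]+c*m[1],m[2]])
f=lambda p:np.concatenate([proj(w,W(p,m))[0]-q for m,q in zip(M,px)])
print('w/ s0 pose',f(p0).reshape(-1,2).round(1).tolist())
R=least_squares(f,p0[:3],loss='soft_l1');p=R.x;print(p,p0,f(p).reshape(-1,2).round(1).tolist()); np.save('bw.npy',p)
def inb(X): c,s=np.cos(p[2]),np.sin(p[2]); d=X[:2]-p[:2]; return np.array([c*d[0]+s*d[1],-s*d[0]+c*d[1]])
im=w['img'].astype(int); m=(im.max(2)<110)&(im[:,:,0]-im[:,:,2]>18)
m[:64]=0;m[168:]=0;m[:,:278]=0;m[:,309:]=0
P=np.array([inb(atz(w,u,v,.02))*1e3 for v,u in zip(*np.nonzero(m))]);print(len(P),P.min(0),P.max(0))
for lo in range(-135,-20,10):
    q=P[(P[:,0]>=lo)&(P[:,0]<lo+10)]
    if len(q):print(lo,q[:,1].min().round(1),q[:,1].max().round(1))
for v,u in((180,350),(150,357),(110,355)): print('plate depth',dep(w,u,v))
for u,v in((278,245),(377,245),(392,245)): print('finger',dep(w,u,v),inb(dep(w,u,v)))
print(inb(r.get_state()['tool_pos'])); go(-.152,-.034,.05,p)
```

```text
w/ s0 pose [[1.3, -1.8], [-0.8, -1.9], [-2.2, -1.2], [-0.4, -2.0], [-0.7, 0.7], [-0.2, -0.4]]
[ 0.6422294  -0.22044718  0.17968769] [ 0.64224035 -0.21769685  0.19511115 -0.00200286] [[1.2, -0.7], [-0.9, -0.5], [-0.3, 0.2], [1.4, -0.2], [-0.6, 0.7], [-0.2, 0.5]]
1354 [-127.33054904  -13.87736121] [-27.61087296  16.50115798]
-135 -5.6 6.7
-125 -11.2 12.1
-115 -11.2 10.9
-105 -5.9 6.2
-95 -5.0 7.1
-85 -5.0 7.8
-75 -4.1 7.8
-65 -4.1 7.6
-55 -9.6 13.5
-45 -11.7 16.5
-35 -13.9 14.2
plate depth [ 0.51099624 -0.30551748  0.02832439]
plate depth [ 0.5446721  -0.30590397  0.02940858]
plate depth [ 0.58457806 -0.29507529  0.02863563]
finger [ 0.504337   -0.25517762  0.21121598] [-0.14187937 -0.00952682]
finger [ 0.51310919 -0.30481783  0.20954094] [-0.14212024 -0.05993558]
finger [ 0.51580615 -0.31135671  0.21278304] [-0.14063534 -0.06685119]
[-0.15141052 -0.03380248]
turn [ 0.0016 -0.0005  0.0124] target [ 0.4988 -0.2811  0.05  ] shift after turn [-0.0006  0.0002  0.1515] before [-7.000e-04 -1.000e-04  1.515e-01]
```

Emit:
servo_tool --translation '[[0,0,0.03],[0,0,0.035],[0,0,0.035],[0,0,0.03],[0,0,0.02],[0,0,0.01],[0,0,0],[0,0,0]]' --turn '[[0,0,0.005],[0,0,0],[0,0,0],[0,0,0],[0,0,0],[0,0,0],[0,0,0],[0,0,0]]'

```text
clock: 2.82
tool_pos: [0.5005, -0.2796, 0.0417]
eef_rot: [0.996, 0.095, 0.001, 0.001]
contact_force: [0.4, -0.1, -0.4]
opening: 0.571
finger_force: 0.0
```

Run:
```python
from h import *
p0=np.load('board.npy');p1=np.load('bw.npy');p=(p0[:3]+p1)/2;np.save('b.npy',p);print(p)
go(-.152,-.034,.015,p); s=r.get_state(); print(s['contact_force'],s['moment'])
a=snap('side','d1');b=snap('wrist','w2')
x=cv2.resize(a['img'][170:260,240:390],None,fx=5,fy=5,interpolation=cv2.INTER_CUBIC)
cv2.imwrite('pics/d1c.png',cv2.convertScaleAbs(x[:,:,::-1],alpha=1.3))
```

```text
[ 0.64223488 -0.21907202  0.18739942]
turn [ 0.0012 -0.0014  0.002 ] target [ 0.4992 -0.2808  0.015 ] shift after turn [-0.0014  0.001   0.0267] before [-0.0015  0.001   0.0267]
[ 0.35725916 -0.12095851 -0.44160575] [-0.03970501  0.04942222  0.00220592]
```

View pics/d1c.png

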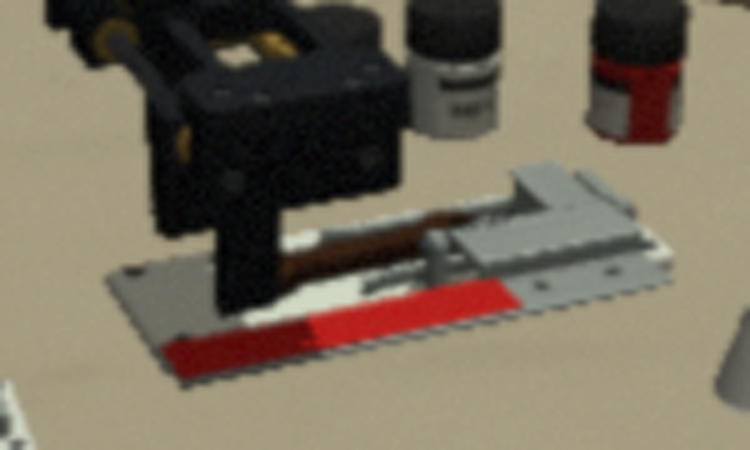

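The side crop shows the plate finger at (245,300), still just above the inner part of the red plate, and the pusher behind the spanner ring. Now pressing down in steps.

Emit:
servo_tool --translation '[[-0.001,0.001,0.005],[0,0,0.005],[0,0,0.003],[0,0,0.003],[0,0,0.003],[0,0,0],[0,0,0]]' --turn '[[0,0,0.002],[0,0,0],[0,0,0],[0,0,0],[0,0,0],[0,0,0],[0,0,0]]'

```text
clock: 3.8
tool_pos: [0.499, -0.2798, 0.0218]
eef_rot: [0.996, 0.094, -0.0, -0.0]
contact_force: [-1.0, 2.2, 4.8]
opening: 0.566
finger_force: 2.0
```

Emit:
servo_tool --translation '[[0,0,0.003],[0,0,0.003],[0,0,0],[0,0,0]]' --turn '[[0,0,0],[0,0,0],[0,0,0],[0,0,0]]'

```text
clock: 4.3
tool_pos: [0.4997, -0.2804, 0.0162]
eef_rot: [0.996, 0.094, 0.001, 0.0]
contact_force: [-1.5, 2.3, 6.8]
opening: 0.569
finger_force: 2.8
```

Emit:
servo_tool --translation '[[0,0,0.0015],[0,0,0],[0,0,0]]' --turn '[[0,0,0],[0,0,0],[0,0,0]]'

```text
clock: 4.68
tool_pos: [0.4998, -0.2804, 0.0148]
eef_rot: [0.996, 0.094, 0.001, 0.0]
contact_force: [-0.9, 1.6, 6.9]
opening: 0.572
finger_force: 2.9
```

Run:
```python
from h import *
p=np.load('b.npy'); s=r.get_state(); print(s['contact_force'],s['moment'],s['tool_pos'])
a=snap('wrist','w3');d=snap('side','d3')
c,q=np.cos(p[2]),np.sin(p[2])
def inb(X): d=X[:2]-p[:2]; return np.r_[c*d[0]+q*d[1],-q*d[0]+c*d[1],X[2]]
P=np.array([inb(dep(a,u,v)) for v in range(0,300) for u in range(200,480) if a['z_map'][v,u]>0])*1e3
# slope across plate / clip in y
for xl,xh in((-115,-55),(-20,10)):
  for yl in range(-90,20,6):
    k=P[(P[:,0]>xl)&(P[:,0]<xh)&(P[:,1]>=yl)&(P[:,1]<yl+6)]
    if len(k):print(xl,yl,np.percentile(k[:,2],[10,50,90]).round(1),len(k))
x=np.vstack([cv2.resize(a['img'][0:190,200:466],(800,571),interpolation=cv2.INTER_CUBIC)])
cv2.imwrite('pics/w3c.png',x[:,:,::-1])
```

```text
[-0.85369234  1.59134601  6.94423619] [ 0.35709838  0.26666627 -0.009976  ] [ 0.4998425  -0.28038225  0.01483292]
-115 -90 [5.7 6.6 7.5] 1366
-115 -84 [5.6 6.5 7.5] 1390
-115 -78 [ 5.7  7.  10. ] 1124
-115 -72 [10.9 12.  13.2] 1351
-115 -66 [13.2 14.3 15.6] 1433
-115 -60 [15.6 16.8 18. ] 1489
-115 -54 [ 4.4 18.3 19.4] 1942
-115 -48 [1.6 3.7 5.4] 1355
-115 -42 [1.7 3.3 5.2] 1304
-115 -36 [ 3.9 10.6 31.5] 1562
-115 -30 [10.3 11.2 35.5] 1648
-115 -24 [10.3 11.4 18. ] 1541
-115 -18 [10.2 11.1 17.6] 1392
-115 -12 [10.2 11.2 20.5] 1731
-115 -6 [14.  20.8 21.8] 1964
-115 0 [20.1 21.  21.8] 1657
-115 6 [10.3 11.2 21. ] 864
-115 12 [10.2 11.1 15.9] 1706
-115 18 [10.3 11.7 18.2] 1264
```

View pics/w3c.png

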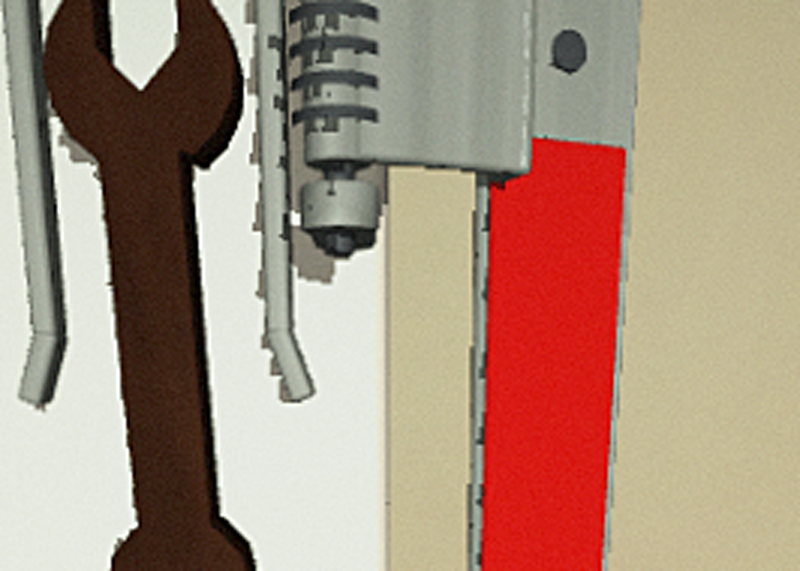

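The crop shows the plate pressed and sloping (about 0.39 rad), the spanner still short of the foot with its stem between the flared rails. I'll press 1 mm more for margin, then push.

Emit:
servo_tool --translation '[[0,0,0.001],[0.002,0,0],[0.004,0,0],[0.004,0,0],[0.004,0,0],[0.004,0,0],[0.004,0,0],[0.004,0,0],[0.004,0,0],[0,0,0]]' --turn '[[0,0,0],[0,0,0],[0,0,0],[0,0,0],[0,0,0],[0,0,0],[0,0,0],[0,0,0],[0,0,0],[0,0,0]]'

```text
clock: 6.02
tool_pos: [0.5282, -0.2764, 0.0134]
eef_rot: [0.996, 0.093, -0.0, 0.001]
contact_force: [-3.3, -3.9, 4.7]
opening: 0.567
finger_force: 2.7
```

Run:
```python
from h import *
p=np.load('b.npy'); go(-.087,-.034,.014,p)
snap('wrist','w4');a=snap('scene','s4'); s=r.get_state(); print(s['contact_force'],s['moment'])
x=cv2.resize(a['img'][150:250,260:393],(798,600),interpolation=cv2.INTER_CUBIC)
cv2.imwrite('pics/s4c.png',cv2.convertScaleAbs(x[:,:,::-1],alpha=1.4))
```

```text
turn [ 0.0023  0.0007 -0.001 ] target [ 0.5631 -0.2687  0.014 ] shift after turn [ 0.0357 -0.0011 -0.0006] before [ 0.0357 -0.0011 -0.0007]
[-3.59897183 -4.32178536  3.70385222] [-1.02113784  0.71587061 -0.13441279]
```

View pics/s4c.png

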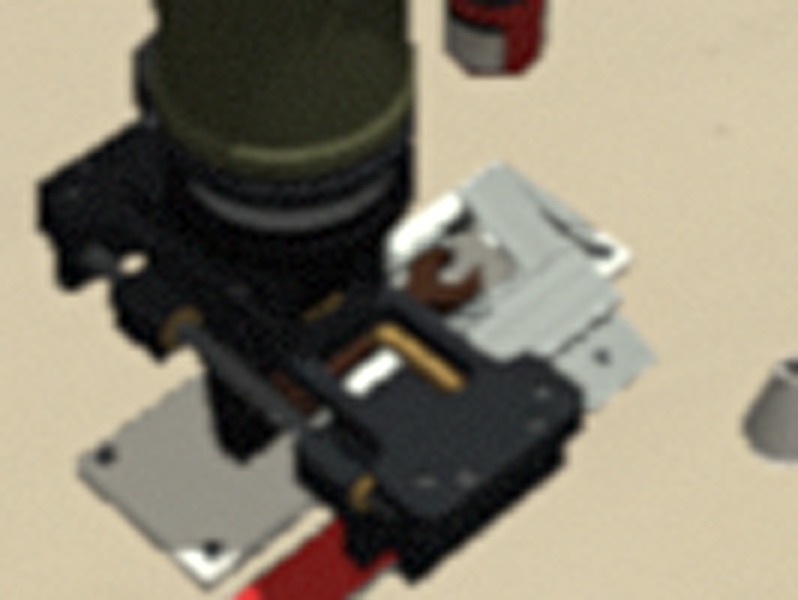

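The scene crop shows the jaw at (440,275), just entering beneath the clip arm. The side force has changed sign, so I look from the wrist.

Run:
```python
from h import *
a=load('w4')
cv2.imwrite('pics/w4c.png',cv2.resize(a['img'][0:300,180:500],(640,600),interpolation=cv2.INTER_CUBIC)[:,:,::-1])
```

```text
(no output)
```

View pics/w4c.png

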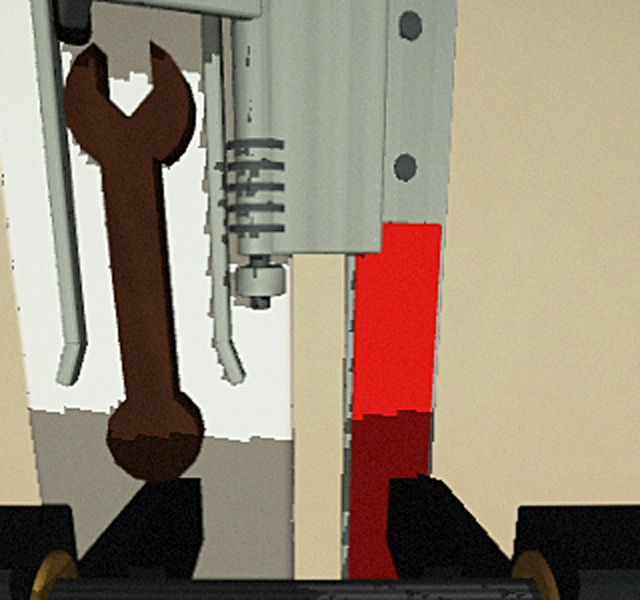

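The wrist crop shows the pusher tip (148–202, 480) about 5 mm right of the ring's centre (155,440), so it bears with its corner. I'll back off slightly, widen the fingers and shift left, still holding the plate.

Emit:
servo_tool --translation '[[-0.004,0,0],[0,0,-0.0008],[0,-0.002,0],[0,-0.001,0],[0,0,0],[0,0,0]]' --turn '[[0,0,0],[0,0,0],[0,0,0],[0,0,0],[0,0,0],[0,0,0]]' --grip 0.61

```text
clock: 6.88
tool_pos: [0.5266, -0.2739, 0.0146]
eef_rot: [0.996, 0.094, 0.003, 0.002]
contact_force: [2.8, -3.9, 3.4]
opening: 0.613
finger_force: 2.5
```

Run:
```python
from h import *
p=np.load('b.npy'); go(-.087,-.034,.014,p)
a=snap('wrist','w5'); s=r.get_state(); print(s['contact_force'],s['moment'])
cv2.imwrite('pics/w5c.png',cv2.resize(a['img'][0:300,180:500],(640,600),interpolation=cv2.INTER_CUBIC)[:,:,::-1])
c,q=np.cos(p[2]),np.sin(p[2])
def inb(X): d=X[:2]-p[:2]; return np.r_[c*d[0]+q*d[1],-q*d[0]+c*d[1],X[2]]
P=np.array([inb(dep(a,u,v)) for v in range(0,260) for u in range(340,480) if a['z_map'][v,u]>0])*1e3
k=P[(P[:,0]>-95)&(P[:,0]<-55)&(P[:,1]>-71)&(P[:,1]<-60)]; print('slope',np.arctan(np.polyfit(k[:,1],k[:,2],1)[0]))
```

```text
turn [ 0.0039 -0.0047  0.0003] target [ 0.5631 -0.2687  0.014 ] shift after turn [0.0368 0.0016 0.0006] before [0.0368 0.0016 0.0008]
[ 2.58858967 -4.11906639  3.80665182] [-1.04160079 -0.57194574  0.03288922]
slope -0.929995758969437
```

View pics/w5c.png

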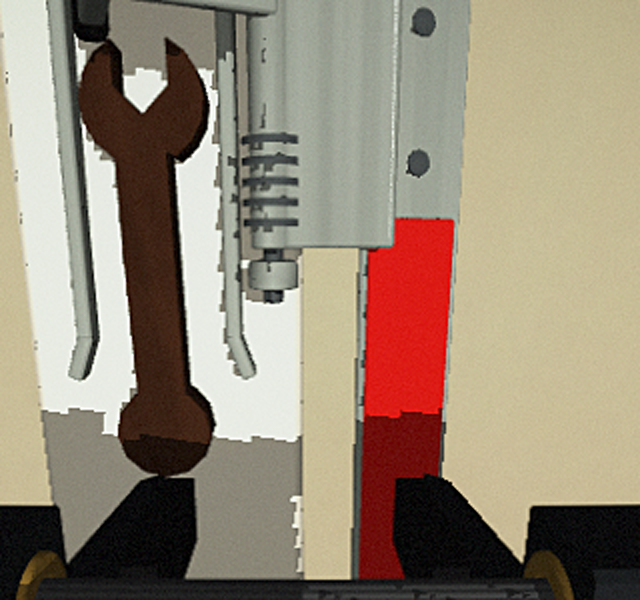

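Pusher tip (145–197, 480) is now centred behind the ring (166,430) and the foot is raised at (92,20). Pushing on.

Emit:
servo_tool --translation '[[0.002,0,0.0005],[0.004,0,0],[0.004,0,0],[0.004,0,0],[0.004,0,0],[0.004,0,0],[0.004,0,0],[0.004,0,0],[0,0,0]]' --turn '[[0,0,0],[0,0,0],[0,0,0],[0,0,0],[0,0,0],[0,0,0],[0,0,0],[0,0,0],[0,0,0]]'

```text
clock: 8.05
tool_pos: [0.5502, -0.2675, 0.0129]
eef_rot: [0.996, 0.093, -0.003, -0.0]
contact_force: [-3.9, -2.7, 6.4]
opening: 0.61
finger_force: 3.2
```

Run:
```python
from h import *
p=np.load('b.npy'); go(-.087,-.034,.014,p)
a=snap('wrist','w6'); s=r.get_state(); print(s['contact_force'],s['moment'])
cv2.imwrite('pics/w6c.png',cv2.resize(a['img'][0:300,180:500],(640,600),interpolation=cv2.INTER_CUBIC)[:,:,::-1])
```

```text
turn [-0.001   0.0064 -0.0011] target [ 0.5631 -0.2687  0.014 ] shift after turn [ 0.0124  0.0036 -0.0011] before [ 0.0124  0.0036 -0.0011]
[-4.13137999 -4.07757783  5.42729243] [-0.98890802  0.86573265 -0.14342279]
```

View pics/w6c.png

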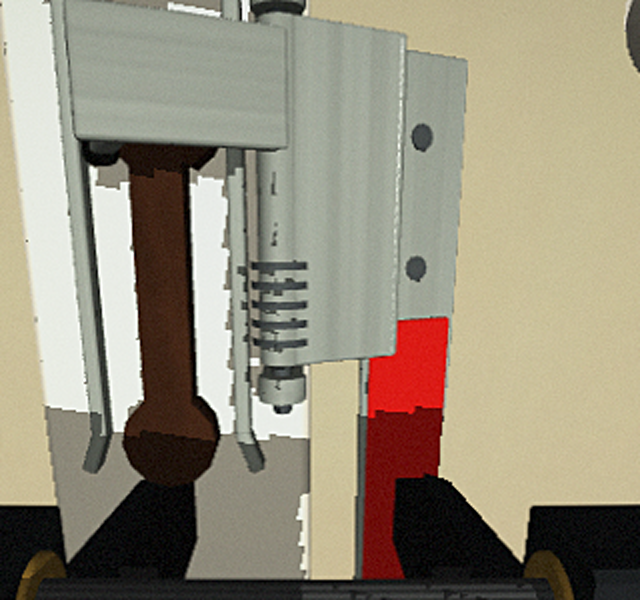

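The spanner is sliding beneath the raised foot, its ring at (170,440) centred between the rail mouths, with about 12 mm to go.

Emit:
servo_tool --translation '[[0.003,0.001,-0.0006],[0.003,0,0],[0.003,0,0],[0.002,0,0],[0,0,0],[0,0,0]]' --turn '[[0,0,0],[0,0,0],[0,0,0],[0,0,0],[0,0,0],[0,0,0]]'

```text
clock: 8.85
tool_pos: [0.5611, -0.2662, 0.0134]
eef_rot: [0.996, 0.093, -0.003, -0.0]
contact_force: [-4.3, -3.0, 5.1]
opening: 0.613
finger_force: 3.0
```

Emit:
servo_tool --translation '[[0.002,0,0],[0.002,0,0],[0,0,0]]' --turn '[[0,0,0],[0,0,0],[0,0,0]]'

```text
clock: 9.22
tool_pos: [0.5622, -0.266, 0.0132]
eef_rot: [0.996, 0.093, -0.006, -0.001]
contact_force: [-8.0, -3.9, 8.0]
opening: 0.606
finger_force: 5.2
```

Emit:
servo_tool --translation '[[0.002,0,0],[0.002,0,0],[0,0,0]]' --turn '[[0,0,0],[0,0,0],[0,0,0]]'

```text
clock: 9.6
tool_pos: [0.5625, -0.2659, 0.0131]
eef_rot: [0.996, 0.093, -0.009, -0.001]
contact_force: [-14.0, -3.9, 13.3]
opening: 0.612
finger_force: 8.0
```

Run:
```python
from h import *
p=np.load('b.npy'); go(-.087,-.034,.014,p)
a=snap('wrist','w7')
c,q=np.cos(p[2]),np.sin(p[2])
def inb(X): d=X[:2]-p[:2]; return np.r_[c*d[0]+q*d[1],-q*d[0]+c*d[1]]
im=a['img'].astype(int); m=(im.max(2)<120)&(im[:,:,0]-im[:,:,2]>18)&(a['z_map']>0); m[:,:220]=0;m[:,300:]=0;m[260:]=0
P=np.array([inb(dep(a,u,v))*1e3 for v,u in zip(*np.nonzero(m))]);print(len(P),np.percentile(P,[.5,2,98],axis=0).round(1))
```

```text
turn [-0.0034  0.0186 -0.0015] target [ 0.5631 -0.2687  0.014 ] shift after turn [ 0.      0.0028 -0.0009] before [ 0.      0.0028 -0.0009]
3717 [[-75.6 -14.2]
 [-73.6 -12. ]
 [ 21.    9.1]]
```

The position matches home (TCP at the predicted stop, trailing end near -77 mm, push force risen to 14 N). Back off while holding the plate, then lift.

Emit:
servo_tool --translation '[[-0.004,0,0],[-0.004,0,0],[-0.004,0,0],[-0.004,0,0],[0,0,0],[0,0,0]]' --turn '[[0,0,0],[0,0,0],[0,0,0],[0,0,0],[0,0,0],[0,0,0]]'

```text
clock: 10.4
tool_pos: [0.5596, -0.2667, 0.0148]
eef_rot: [0.996, 0.094, 0.003, 0.0]
contact_force: [4.9, -2.2, 4.1]
opening: 0.613
finger_force: 2.7
```

Run:
```python
from h import *
p=np.load('b.npy'); go(-.087,-.034,.014,p)
a=snap('wrist','w8')
c,q=np.cos(p[2]),np.sin(p[2])
def inb(X): d=X[:2]-p[:2]; return np.r_[c*d[0]+q*d[1],-q*d[0]+c*d[1]]
im=a['img'].astype(int); m=(im.max(2)<120)&(im[:,:,0]-im[:,:,2]>18)&(a['z_map']>0); m[:,:220]=0;m[:,300:]=0;m[260:]=0
P=np.array([inb(dep(a,u,v))*1e3 for v,u in zip(*np.nonzero(m))]);print(len(P),np.percentile(P,[.5,2,98],axis=0).round(1))
cv2.imwrite('pics/w8c.png',cv2.resize(a['img'][0:300,180:500],(640,600),interpolation=cv2.INTER_CUBIC)[:,:,::-1])
```

```text
turn [ 0.0012 -0.0051  0.0016] target [ 0.5631 -0.2687  0.014 ] shift after turn [0.0031 0.0026 0.0008] before [0.0031 0.0026 0.0008]
3853 [[-75.5 -14. ]
 [-72.9 -11.7]
 [ 20.8   8.8]]
```

Emit:
servo_tool --translation '[[-0.003,0,-0.002],[0,0,-0.004],[0,0,-0.005],[0,0,-0.006],[0,0,-0.02],[0,0,-0.04],[0,0,-0.05],[0,0,-0.05],[0,0,0],[0,0,0]]' --turn '[[0,0,0],[0,0,0],[0,0,0],[0,0,0],[0,0,0],[0,0,0],[0,0,0],[0,0,0],[0,0,0],[0,0,0]]'

```text
clock: 11.7
tool_pos: [0.553, -0.2674, 0.1914]
eef_rot: [0.996, 0.094, -0.0, -0.0]
contact_force: [-0.3, -0.2, -0.1]
opening: 0.611
finger_force: 0.0
```

Run:
```python
from h import *
p=np.load('b.npy')
a=snap('wrist','w9')
c,q=np.cos(p[2]),np.sin(p[2])
def inb(X): d=X[:2]-p[:2]; return np.r_[c*d[0]+q*d[1],-q*d[0]+c*d[1]]
im=a['img'].astype(int); m=(im.max(2)<120)&(im[:,:,0]-im[:,:,2]>18)&(a['z_map']>0)
n,l,st,ce=cv2.connectedComponentsWithStats(m.astype(np.uint8))
for i in range(1,n):
    if st[i,4]>60:
        P=np.array([inb(dep(a,u,v))*1e3 for v,u in zip(*np.nonzero(l==i))]);print(st[i],np.percentile(P,[1,99],axis=0).round(1))
cv2.imwrite('pics/w9c.png',cv2.resize(a['img'][0:300,180:500],(640,600),interpolation=cv2.INTER_CUBIC)[:,:,::-1])
```

```text
[192   0  41  27 297] [[68.2 64.2]
 [89.7 91.5]]
[283  70   9  11  61] [[13.4  4.4]
 [22.9 13.5]]
[287 106  23  64 853] [[-76.1 -11.1]
 [-13.7  10.7]]
[181 116  27  40 208] [[-58.1  94.7]
 [-20.8 114.3]]
[345 175  13  62 679] [[-154.5  -64.7]
 [ -85.6  -51.6]]
[186 275  27  59 734] [[-80.1   1.4]
 [-65.5   3.2]]
[442 275  26  59 705] [[-80.7 -66. ]
 [-65.5 -64.2]]
[ 223  342  347   17 2306] [[-79.8 -88.6]
 [-73.1  -8.1]]
```

View pics/w9c.png

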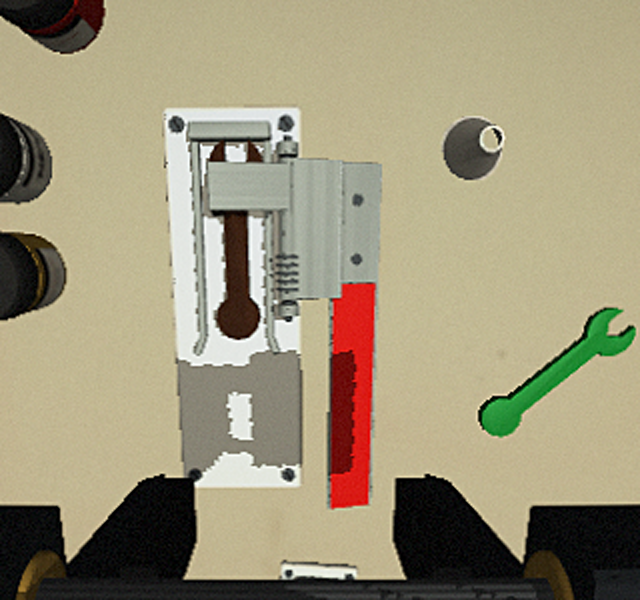

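The spanner lies home: its jaw reaches the end stop at (235,140) and its ring (237,318) is inside the rails. The clip is closed on it and the gripper is clear.

```bash
python3 -c "
from plant import r
print(r.finish_job())"
```

```text
the job is handed in; nothing more can be done
None
```

The chocolate spanner is home against the end stop with the clip closed on it, the arm is clear, and the job was handed in at about 12 s on the robot clock; no verdict came back.

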